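# Tip the tea carton into its tray

### The arm

A 6-joint arm with a two-finger parallel gripper is mounted at the origin on a cart in front of the work surface, level with it; the furniture and walls round the work are solid. World frame = base frame: x ahead of the robot, y to its left, z up, the work surface at z = 0. Lengths are in m, angles in degrees, forces in N, time in s.
With the tool pointing down it reaches from about 0.25 to 0.8 m from the base axis. Payload 3.9 kg.
Tool frame: the origin (TCP) lies midway between the tips of the shut fingers; the grasp point (between the pads) lies behind it (arm.grip_point_offset is the z of the grasp point in the tool frame, in m); z points along the fingers, y is the line along which they close (so a half turn about z gives the same grasp; the last joint's range is limited). The gripper opens to 85 mm and grips with 20 to 120 N. Pads are 22 mm wide; open, the fingers measure 114 mm over their backs; the gripper's body (76 mm by 85 mm) begins 54 mm behind the grasp point. The pads swing forward as they close: fully open they stand 13 mm farther back than shut.
Start: joints at [-76.318, 14.897, -7.913, 67.191, 0, 90], TCP at [0.124, -0.51, 0.231] pointing down, gripper open.
Joint ranges: [-159.42, 159.42], [-47.68, 98.78], [-73.54, 78.23], [-108.79, 121.32], [-90, 84.71], [-180, 180]. Speed limits (degrees/s): [147.25, 147.25, 180, 180, 180, 180].

### API

Orientations are given as a 3x3 rotation matrix whose columns are the frame's x, y, z axes.
In Python, from cell import arm, optics gives the robot as it stands (arm), with the cameras (optics).
- The arm moves only by the shell command python3 nudge.py 'ROWS'. ROWS is a JSON list that holds a single list of rows (three levels of brackets), with 1 to 5 rows, each of 5 numbers: the finger opening in m, then dx, dy, dz in m, then a turn about the tool's z in degrees; each row shifts and turns the commanded pose from where the row before left it, along the tool's axes as they then stand; what a row does not reach is not made up. A row lasts 1/12 s, in which the tool goes at most 0.0417 m and 7.16 degrees, less where a joint would pass 70% of its speed; a pose out of reach is approached as far as the arm can. The fingers move at their own pace and stop on an object; the grip force is fixed at half the most. Time passes only in rows, so rows that do not move let the fingers close. It prints the time, the measured TCP pose, the force, the opening and the grip force at its end. Input that does not fit is refused with a message, and nothing moves.
- arm.state(): the state, without advancing time (a new reading comes with each control period).
- optics.snapshot(name): name is "side" or "top"; returns the picture (384x512x3 uint8, red, green, blue); there is no depth.
- optics.calibration(name): a dict with "mtx" (3x3 intrinsics, pixels), "R" (3x3) and "t" (3): a world point X has camera coordinates R X + t. Camera axes: x right, y down, z forward; pixel columns grow to the right and rows downward; lengths in m; the calibration is good to about 2 mm. A picture is of the moment at which its call begins. calibration takes no time and is no camera call.
- arm.hand_in(): hands the job in; it is judged then, once.
The state is a dict: "t": time; "joint_positions": joint angles; "dq": joint speeds; "effort": joint torques, N m; "tcp_pos": TCP position; "ee_rot": TCP orientation; "ft_force": force on the tool from outside, world axes, zero at the start; "wrist_torque": the same for the moment, N m; "grip_width": finger opening in m; "gripper_force": force on a finger pad.
Only numpy, scipy, OpenCV 4.12 (cv2) and the standard library are available. Lean on these libraries where they do the work, as an engineer would, in place of code of your own. Each camera call takes 0.05 s, during which the arm holds its last target. There are 200 camera calls.

### The job

Lay the standing tea carton away in its low wooden tray: from the side of the tray's open end, push it high up so that it topples over onto its broad face inside the tray, top towards the closed end. Then push the lying carton along the tray until its top is right up against the closed end's rim. Push gently, never grip, squeeze or lift the carton, and leave the three small jars round the tray standing where they are.

Things in the scene. Friction and masses are not known exactly. Their poses are not given: they have to be found in the camera images.
- tray: Fixed low wooden tray, long along its y axis. Origin on the worktop under it, z up. Plate top is 5 mm above the worktop. 8 mm thick rims stand 14 mm above the plate (19 mm above the worktop): side rims with inner faces at x = -62 and +62 mm, closed end rim with inner face at y = -160 mm. The +y end (y = +130 mm, to the robot's left) is open, without rim.
- tray_stop (a point): Foot of the inner face of the tray's closed end rim, in its middle (tray frame 0, -160, 5 mm). Axes as tray.
- carton: Loose rigid closed carton, 80 mm wide (own x), 40 thick (y), 140 tall (z), 0.10 to 0.23 kg. Origin: centre of its underside. It starts standing on the tray near the open end, own +y facing the open end, -y the closed end. Pushed near the top towards own -y it tips over its lower -y edge (balance point at 16 degrees) onto its broad -y face; then its underside faces the open end.
- carton_top (a point): Centre of the carton's top face (own 0, 0, 140 mm). When it lies pushed home this face touches the closed end rim. Axes as carton.
- carton_mid (a point): Centre of the carton's volume (own 0, 0, 70 mm); 75 mm above the worktop when standing on the tray, 25 mm when lying in it. Axes as carton.
- carton_edge (a point): Middle of the carton's lower -y edge, over which it tips (own 0, -20, 0 mm). Stays on the tray plate throughout.
- salt_shaker: Bystander: glass salt shaker with a domed metal top, 44 mm wide, 90 mm tall, standing behind the tray (its +x side). Origin at the centre of the underside.
- honey_jar: Bystander: squat glass jar with a grey lid, 50 mm wide, 70 mm tall, standing behind the tray (its +x side). Origin at the centre of the underside.
- sugar_jar: Bystander: squat glass jar with a wooden lid, 59 mm wide, 78 mm tall, standing beyond the tray's closed end. Origin at the centre of the underside.

How it is judged (in metres and radians):
On the way:
1. the carton has been toppled and lies on its broad face in the tray, top towards the closed end (angle between carton's own z axis and vertical between 1.47 and 1.67 rad and angle between carton's own x axis and vertical between 1.47 and 1.67 rad and height (world z) of carton_mid below 0.032 m and x of carton_mid in the frame of tray between -0.026 and 0.026 m and y of carton_top in the frame of tray_stop below 0.09 m), for 0.2 s.
At the end, for the whole second after the job is handed in: The carton lies at rest flat on a broad face (within 0.1 rad) on the tray plate between the side rims, its middle within 26 mm of the tray's centre line, its top face within 7 mm of the closed end rim; the three jars stand within 20 mm of where they were (angle between carton's own z axis and vertical between 1.47 and 1.67 rad and angle between carton's own x axis and vertical between 1.47 and 1.67 rad and height (world z) of carton_mid below 0.032 m and x of carton_mid in the frame of tray between -0.026 and 0.026 m and y of carton_top in the frame of tray_stop below 0.007 m and linear speed of carton below 0.01 m/s and distance of each of salt_shaker, honey_jar, sugar_jar from where it was at the start of the episode below 0.02 m and angle between each of salt_shaker, honey_jar, sugar_jar's own z axis and vertical below 0.2 rad); the robot touches nothing.
It fails at once if the carton was lifted: its tipping edge rose more than 25 mm above the tray plate (height (world z) of carton_edge above 0.03 m).
It fails at once if the carton was gripped or squashed: more than 35 N between fingers and carton (contact force between the fingers and carton above 35 N).
It fails at once if the salt shaker was pushed more than 20 mm or tipped (distance of salt_shaker from where it was at the start of the episode above 0.02 m or angle between salt_shaker's own z axis and vertical above 0.4 rad).
It fails at once if the honey jar was pushed more than 20 mm or tipped (distance of honey_jar from where it was at the start of the episode above 0.02 m or angle between honey_jar's own z axis and vertical above 0.4 rad).
It fails at once if the sugar jar was pushed more than 20 mm or tipped (distance of sugar_jar from where it was at the start of the episode above 0.02 m or angle between sugar_jar's own z axis and vertical above 0.4 rad).
It also fails if it takes over 38 s, if anything falls off the work surface, if the arm or the gripper's body presses on something with over 40 N, if the wrist force passes 120 N, or if a joint passes its speed limit or range.

## Working session

There is one attempt and no reset: what is moved stays moved. The work goes in short steps, Python scripts to look and compute and a shell command to move; the robot and the scene stay as the last step left them, time stands still between calls to the robot, and variables do not carry over. Pictures are saved under pics/ and viewed, at most 10 in all, crops included, and the job is handed in when it is done.

```bash
ls; mkdir -p pics
python3 - <<'E'
from cell import arm, optics
import cv2,numpy as np
for n in("side","top"):
    cv2.imwrite(f"pics/{n}0.png",cv2.cvtColor(optics.snapshot(n),cv2.COLOR_RGB2BGR))
    c=optics.calibration(n);print(n,c, -np.array(c["R"]).T@c["t"])
s=arm.state();print(s["t"],s["tcp_pos"],s["ee_rot"],s["grip_width"],arm.grip_point_offset)
E
```

```text
cell.py
nudge.py
pics
side {'mtx': array([[495.33194061,   0.        , 252.52502545],
       [  0.        , 495.33194061, 197.64967263],
       [  0.        ,   0.        ,   1.        ]]), 'R': array([[ 0.99972274,  0.02337859, -0.00280932],
       [ 0.00592642, -0.36528749, -0.93087589],
       [-0.02278877,  0.93060114, -0.36532476]]), 't': array([-0.60095186,  0.06266065,  1.15881172])} [ 0.62682178 -1.04145295  0.47998364]
top {'mtx': array([[357.71245481,   0.        , 258.1255069 ],
       [  0.        , 357.71245481, 184.95040349],
       [  0.        ,   0.        ,   1.        ]]), 'R': array([[-0.01332912, -0.99951549,  0.02812669],
       [-0.9957387 ,  0.0107012 , -0.0915965 ],
       [ 0.09125113, -0.02922773, -0.9953989 ]]), 't': array([-0.061099  ,  0.61283973,  0.89001687])} [ 0.52819879 -0.04161434  0.9437743 ]
0.1 [ 0.12403106 -0.50950825  0.23055151] [[ 9.71611684e-01  2.36580976e-01 -4.21519707e-04]
 [ 2.36581352e-01 -9.71610214e-01  1.68984235e-03]
 [-9.76830060e-06 -1.74159427e-03 -9.99998483e-01]] 0.08564135461040379 -0.0187
```

View pics/side0.png

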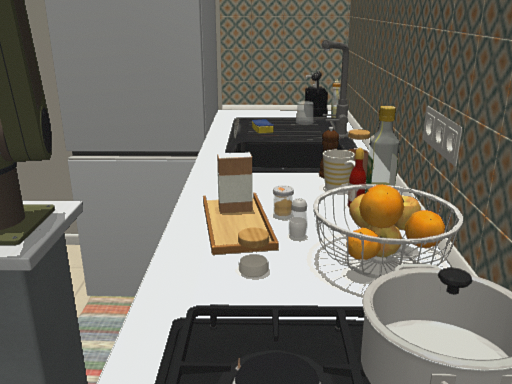

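View pics/top0.png

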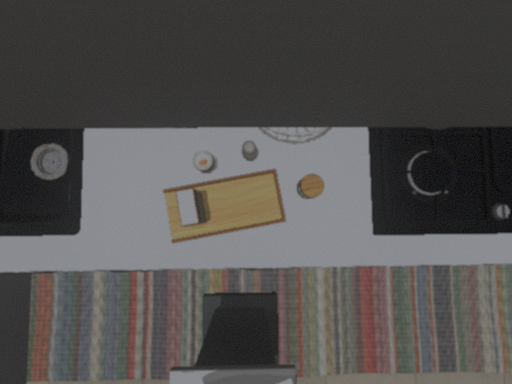

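The side view shows the carton standing at about (235,185) on the tray, with the jars at its right and near end. In the top view the tray corners are about (165,188), (276,171), (284,221) and (172,241), the carton top is near (188,207), and the open end is on the left. Next I'll measure these.

```bash
cat > h.py <<'E'
from cell import arm, optics
import cv2,numpy as np
def ray(n,px,z):
    c=optics.calibration(n);R=np.array(c["R"]);o=-R.T@c["t"]
    d=(R.T@np.linalg.inv(c["mtx"])@np.c_[np.atleast_2d(px),np.ones(len(np.atleast_2d(px)))].T).T
    return o+d*((z-o[2])/d[:,2])[:,None]
def proj(n,X):
    c=optics.calibration(n);p=np.atleast_2d(X)@np.array(c["R"]).T+c["t"];p=p@c["mtx"].T
    return p[:,:2]/p[:,2:]
E
python3 - <<'E'
from h import *
im=cv2.cvtColor(cv2.imread("pics/top0.png"),cv2.COLOR_BGR2HSV)
# wood in tray region
m=((im[...,0]<32)&(im[...,1]>90)&(im[...,2]>40)).astype(np.uint8)
m[:, :150]=0; m[:160]=0; m[250:]=0; m[:,292:]=0
cs=max(cv2.findContours(m,0,2)[0],key=cv2.contourArea)
h=cv2.convexHull(cs).reshape(-1,2).astype(np.float32)
P=ray("top",h,0.019)[:,:2].astype(np.float32)
r=cv2.minAreaRect(P*1000);print("tray rect mm",r,cv2.boxPoints(r).round(1).tolist())
# carton top: bright low sat inside tray
g=((im[...,1]<60)&(im[...,2]>110)).astype(np.uint8); k=np.zeros_like(g);k[185:230,172:206]=g[185:230,172:206]
cs=max(cv2.findContours(k,0,2)[0],key=cv2.contourArea);P=ray("top",cs.reshape(-1,2),0.145)[:,:2].astype(np.float32)
r=cv2.minAreaRect(P*1000);print("carton top",r,cv2.boxPoints(r).round(1).tolist())
b=cv2.imread("pics/top0.png")[130:260,140:340];cv2.imwrite("pics/crop0.png",cv2.resize(np.clip(b*1.4,0,255).astype(np.uint8),None,fx=4,fy=4,interpolation=2))
for nm,p,z in(("honey",(204,161),.07),("salt",(249,148),.09),("sugar",(312,186),.078)):print(nm,ray("top",p,z).round(3))
E
```

```text
tray rect mm ((561.943359375, 18.969268798828125), (134.75772094726562, 291.61834716796875), 10.068649291992188) [[470.1000061035156, 150.8000030517578], [521.0999755859375, -136.39999389648438], [653.7999877929688, -112.80000305175781], [602.7999877929688, 174.3000030517578]]
carton top ((554.5302124023438, 94.08619689941406), (78.16300964355469, 37.88808059692383), 9.79269027709961) [[512.7999877929688, 106.0999984741211], [519.2000122070312, 68.80000305175781], [596.2999877929688, 82.0999984741211], [589.7999877929688, 119.4000015258789]]
honey [[0.669 0.065 0.07 ]]
salt [[ 0.696 -0.046  0.09 ]]
sugar [[ 0.604 -0.199  0.078]]
```

View pics/crop0.png

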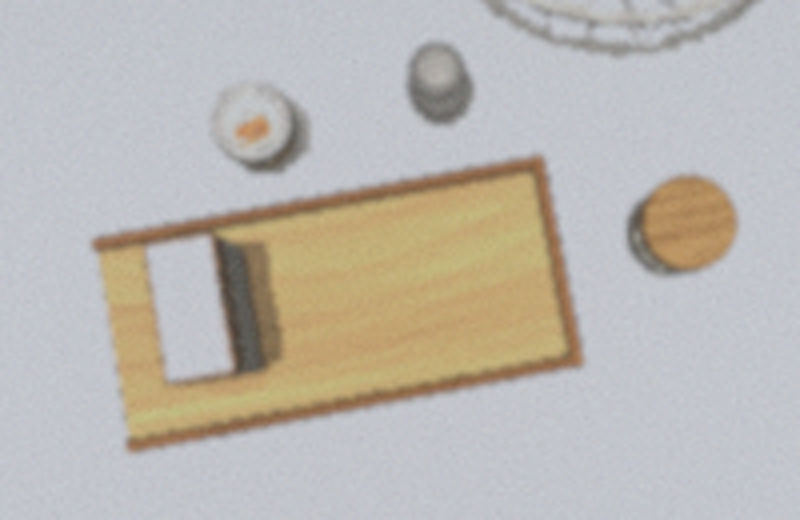

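The tray measures 135 x 292 mm against a true 140 x 298, yaw 10°. The carton top measures 78 x 38 mm against 80 x 40, with matching yaw. Both sizes fit, so I'll write a goal helper and move over the sink side of the carton.

```bash
cat >> h.py <<'E'
a=np.radians(10.0); YD=np.array([-np.sin(a),np.cos(a)]); XD=np.array([np.cos(a),np.sin(a)])
O=np.array([.5619,.0190])+.019*YD
def tr(p): return np.array([(p[:2]-O)@XD,(p[:2]-O)@YD])*1000
def go(tx,ty,z):
    "print shift in tool axes (m) to tray point (mm), and turn (deg) to get tool x along tray +y"
    s=arm.state();p=np.array(s["tcp_pos"]);R=np.array(s["ee_rot"])
    T=np.r_[O+tx/1000*XD+ty/1000*YD,z]
    yaw=np.degrees(np.arctan2(R[1,0],R[0,0]))
    print("t",round(s["t"],2),"tray xy",tr(p).round(1),"z",p[2].round(4),"shift",(R.T@(T-p)).round(4),"turn",round(-(100-yaw),1),"q",np.round(s["joint_positions"],0),"F",np.round(s["ft_force"],1),"w",round(s["grip_width"],3))
E
python3 -c "
from h import *
print(O,tr(np.array([.5545,.0941])));go(5,136,.23)"
python3 nudge.py '[[[0.03, 0, 0, 0, -7], [0.03, 0, 0, 0, -7], [0.03, 0, 0, 0, -7], [0.03, 0, 0, 0, -7], [0.03, 0, 0, 0, -7]]]'; python3 -c "
from h import *
go(5,136,.23)"
```

```text
[0.55860068 0.03771135] [ 5.75340077 56.24405877]
t 0.1 tray xy [-523.  -463.4] z 0.2306 shift [ 0.5654 -0.5643  0.0015] turn -86.3 q [-76.  15.  -8.  67.  -0.  90.] F [-0.2 -0.3  0. ] w 0.086
t: 0.52
tcp_pos: [0.1241, -0.5097, 0.2308]
ee_rot: [[0.656, 0.755, -0.0], [0.755, -0.656, 0.001], [0.001, -0.001, -1.0]]
ft_force: [0.5, 0.6, 0.3]
grip_width: 0.0303
gripper_force: 0.0
t 0.52 tray xy [-523.  -463.6] z 0.2308 shift [ 0.7877 -0.1333  0.0015] turn -51.0 q [-76.  15.  -8.  67.   0.  55.] F [0.5 0.6 0.3] w 0.03
```

```bash
python3 nudge.py '[[[0.03, 0.04, -0.0065, 0, 0], [0.03, 0.04, -0.0065, 0, 0], [0.03, 0.04, -0.0065, 0, 0], [0.03, 0.04, -0.0065, 0, 0], [0.03, 0.04, -0.0065, 0, 0]]]' >/dev/null;  python3 nudge.py '[[[0.03, 0.04, -0.0065, 0, 0], [0.03, 0.04, -0.0065, 0, 0], [0.03, 0.04, -0.0065, 0, 0], [0.03, 0.04, -0.0065, 0, 0], [0.03, 0.04, -0.0065, 0, 0]]]'>/dev/null; python3 nudge.py '[[[0.03, 0, 0, 0, -7], [0.03, 0, 0, 0, -7], [0.03, 0, 0, 0, -7], [0.03, 0, 0, 0, -7], [0.03, 0, 0, 0, -7]]]' >/dev/null; python3 -c "
from h import *
go(5,136,.23)"
```

```text
t 1.77 tray xy [-251.5 -162.8] z 0.231 shift [0.3576 0.1647 0.0009] turn -15.9 q [-26.   0. -25.  64.  -0.  70.] F [-0.5  0.1 -0.4] w 0.03
```

```bash
python3 nudge.py '[[[0.03, 0, 0, 0, -7], [0.03, 0, 0, 0, -7], [0.03, 0, 0, 0, -1.9], [0.03, 0.03, 0.0256, 0, 0], [0.03, 0.03, 0.0256, 0, 0]]]' >/dev/null;  python3 nudge.py '[[[0.03, 0.03, 0.0256, 0, 0], [0.03, 0.03, 0.0256, 0, 0], [0.03, 0.03, 0.0256, 0, 0], [0.03, 0.03, 0.0256, 0, 0], [0.03, 0.03, 0.0256, 0, 0]]]'>/dev/null; python3 nudge.py '[[[0.03, 0.03, 0.0256, 0, 0], [0.03, 0.03, 0.0256, 0, 0], [0.03, 0.03, 0.0256, 0, 0], [0.03, 0, 0, 0, 0], [0.03, 0, 0, 0, 0]]]' >/dev/null; python3 -c "
from h import *
go(5,136,.125)"
```

```text
t 3.02 tray xy [  7.5 136.4] z 0.23 shift [-0.0004 -0.0023  0.105 ] turn -0.2 q [18. 19. -2. 69. -0. 98.] F [-1.  -0.2  0.6] w 0.03
```

```bash
python3 nudge.py '[[[0.03, 0, -0.002, 0.035, 0], [0.03, 0, 0, 0.035, 0], [0.03, 0, 0, 0.034, 0], [0.03, -0.015, 0, 0, 0], [0.03, -0.015, 0, 0, 0]]]' >/dev/null; python3 nudge.py '[[[0.03, 0, 0, 0, 0], [0.03, 0, 0, 0, 0]]]' >/dev/null; python3 -c "
from h import *
go(5,87,.125)
A=[cv2.cvtColor(optics.snapshot(n),cv2.COLOR_RGB2BGR) for n in('side','top')]
cv2.imwrite('pics/c1.png',np.hstack([cv2.resize(A[0][100:300,140:340],(400,400)),cv2.resize(A[1][110:260,130:330],(400,300))[:,:].copy() if 0 else cv2.resize(A[1][100:300,130:330],(400,400))]))"
```

```text
t 3.6 tray xy [  3.6 103.6] z 0.1273 shift [-0.0165  0.0015  0.0023] turn -0.6 q [ 14.  22. -13.  54.   0.  95.] F [0.5 0.3 0.7] w 0.03
```

View pics/c1.png

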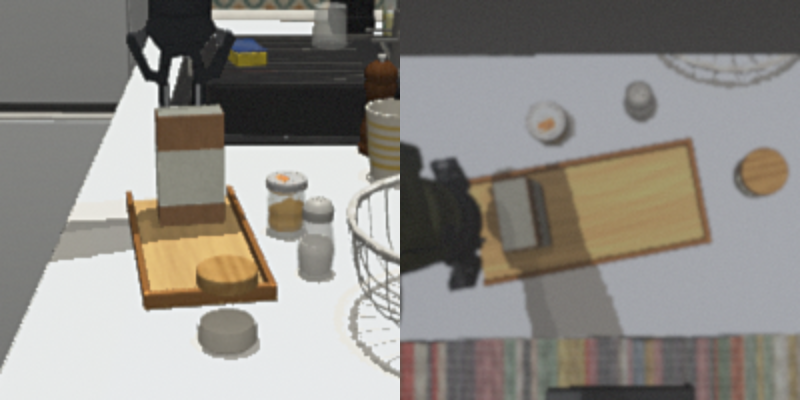

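The fingers are behind the carton's top, centred on it (left panel about (180,85)). The jars are clear, so I start the slow push.

```bash
python3 nudge.py '[[[0.03, -0.006, 0.002, 0.002, 0], [0.03, -0.006, 0, 0, 0], [0.03, -0.006, 0, 0, 0], [0.03, -0.006, 0, 0, 0], [0.03, -0.006, 0, 0, 0]]]' |grep -E "pos|force"; python3 nudge.py '[[[0.03, -0.006, 0, 0, 0], [0.03, -0.006, 0, 0, 0], [0.03, -0.006, 0, 0, 0], [0.03, -0.006, 0, 0, 0], [0.03, 0, 0, 0, 0]]]' |grep -E "pos|force"; python3 -c "
from h import *
go(5,40,.125)
A=[cv2.cvtColor(optics.snapshot(n),cv2.COLOR_RGB2BGR) for n in('side','top')]
cv2.imwrite('pics/c2.png',np.hstack([cv2.resize(A[0][100:300,140:340],(400,400)),cv2.resize(A[1][100:300,130:330],(400,400))]))"
```

```text
tcp_pos: [0.5521, 0.112, 0.1254]
ft_force: [-0.1, 0.1, 0.1]
gripper_force: 0.1
tcp_pos: [0.5561, 0.0876, 0.1253]
ft_force: [0.6, 0.5, -0.2]
gripper_force: 0.0
t 4.53 tray xy [ 6.2 49.6] z 0.1253 shift [-0.0096 -0.0011  0.0003] turn -0.5 q [  9.  22. -14.  54.  -0.  89.] F [ 0.6  0.5 -0.2] w 0.03
```

View pics/c2.png

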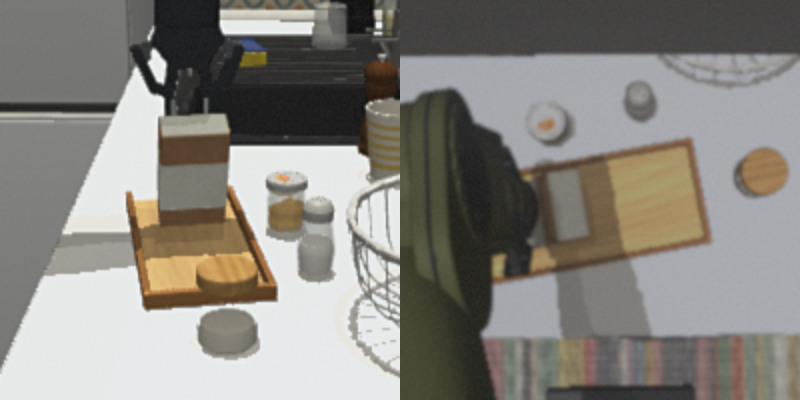

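The carton is tipping: its top face has moved forward and its foot is still at the same place. I keep pushing.

```bash
python3 nudge.py '[[[0.03, -0.006, 0, 0, 0], [0.03, -0.006, 0, 0, 0], [0.03, -0.006, 0, 0, 0], [0.03, -0.006, 0, 0, 0], [0.03, -0.006, 0, 0, 0]]]' |grep -E "pos|force"; python3 nudge.py '[[[0.03, -0.004, 0, 0, 0], [0.03, 0, 0, 0, 0], [0.03, 0, 0, 0, 0], [0.03, 0, 0, 0, 0], [0.03, 0, 0, 0, 0]]]' |grep -E "pos|force"; python3 -c "
from h import *
go(5,40,.125)
A=[cv2.cvtColor(optics.snapshot(n),cv2.COLOR_RGB2BGR) for n in('side','top')]
cv2.imwrite('pics/c3.png',np.hstack([cv2.resize(A[0][100:300,140:340],(400,400)),cv2.resize(A[1][100:300,130:330],(400,400))]))"
```

```text
tcp_pos: [0.561, 0.0586, 0.1253]
ft_force: [0.4, 0.3, -0.3]
gripper_force: 0.0
tcp_pos: [0.5615, 0.0555, 0.1253]
ft_force: [0.1, -0.0, -0.2]
gripper_force: 0.0
t 5.47 tray xy [ 6. 17.] z 0.1253 shift [ 0.0229 -0.0012  0.0003] turn -0.4 q [  6.  22. -13.  54.   0.  86.] F [ 0.1 -0.  -0.2] w 0.03
```

View pics/c3.png

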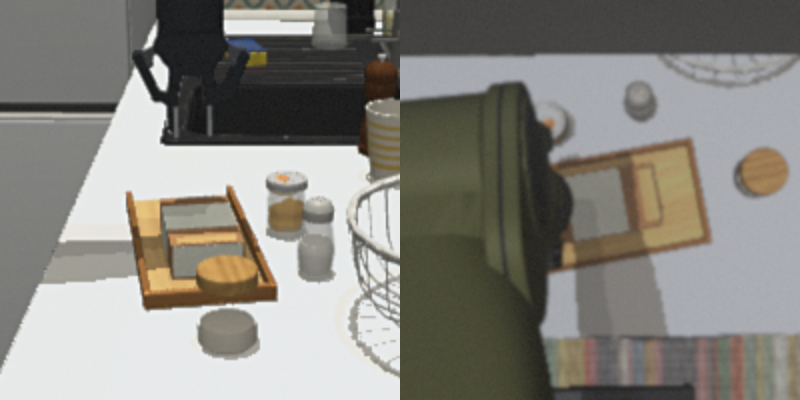

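It lies flat with its top towards the closed end, and the jars are standing. I back off and descend behind it.

```bash
python3 nudge.py '[[[0.03, 0.03, 0, 0, 0], [0.03, 0.03, 0, 0, 0], [0.03, 0.025, 0, 0, 0], [0.03, 0, 0, 0, 0], [0.03, 0, 0, 0, 0]]]' >/dev/null; python3 -c "
from h import *
go(5,100,.025)
A=[cv2.cvtColor(optics.snapshot(n),cv2.COLOR_RGB2BGR) for n in('side','top')]
for i,n in enumerate(('side','top')): cv2.imwrite(f'pics/{n}4.png',A[i])
cv2.imwrite('pics/c4.png',np.hstack([cv2.resize(A[0][180:260,190:290],(400,320),interpolation=2),cv2.resize(A[1][160:240,190:290],(400,320),interpolation=2)]))"
```

```text
t 5.98 tray xy [  6.6 103.1] z 0.1253 shift [-0.0031 -0.0016  0.1003] turn -0.3 q [ 14.  22. -13.  54.  -0.  95.] F [-0.2 -0.8 -0.5] w 0.03
```

View pics/c4.png

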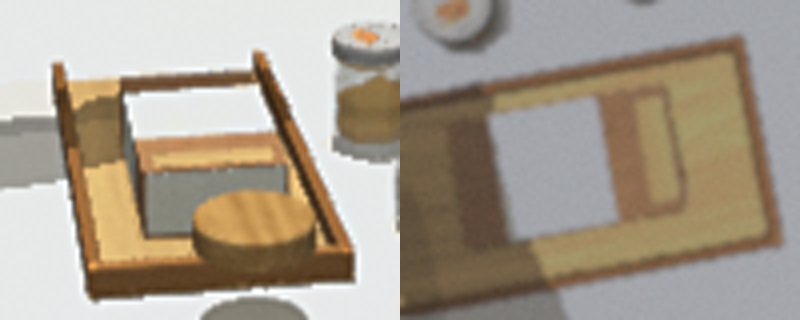

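In the right panel the carton's upper face runs from (450,120)/(465,250) to (665,87)/(685,208).

```bash
python3 -c "
from h import *
for u,v in((450,120),(465,250),(665,87),(685,208)): print(tr(ray('top',(190+(u-400)/4-.4,160+v/4-.4),.045)[0]).round(1))
for u,v in((741,42),(778,242)): print('rim outer',tr(ray('top',(190+(u-400)/4-.4,160+v/4-.4),.019)[0]).round(1))"
```

```text
[47.2 27.3]
[-34.4  32.2]
[  42.9 -109.2]
[ -34.3 -107.3]
rim outer [  65.3 -164.5]
rim outer [ -66.7 -163.2]
```

```bash
python3 nudge.py '[[[0.03, 0, -0.002, 0.034, 0], [0.03, 0, 0, 0.034, 0], [0.03, 0, 0, 0.032, 0], [0.03, 0, 0, 0, 0], [0.03, 0, 0, 0, 0]]]'; python3 -c "
from h import *
go(5,50,.025)"
```

```text
t: 6.5
tcp_pos: [0.5437, 0.1374, 0.024]
ee_rot: [[-0.165, 0.986, -0.005], [0.986, 0.165, -0.001], [-0.001, -0.005, -1.0]]
ft_force: [-0.5, 0.6, 0.3]
grip_width: 0.0301
gripper_force: 0.0
t 6.5 tray xy [  2.6 100.7] z 0.024 shift [-0.0507  0.0028 -0.0009] turn -0.5 q [ 14.  28. -21.  41.  -0.  95.] F [-0.5  0.6  0.3] w 0.03
```

```bash
python3 nudge.py '[[[0.03, -0.015, 0.0025, 0, 0], [0.03, -0.015, 0, 0, 0], [0.03, -0.015, 0, 0, 0], [0.03, -0.007, 0, 0, 0], [0.03, -0.005, 0, 0, 0]]]' |grep -E "pos|force"; python3 nudge.py '[[[0.03, -0.005, 0, 0, 0], [0.03, -0.005, 0, 0, 0], [0.03, -0.005, 0, 0, 0], [0.03, -0.005, 0, 0, 0], [0.03, -0.005, 0, 0, 0]]]' |grep -E "pos|force";  python3 nudge.py '[[[0.03, -0.004, 0, 0, 0], [0.03, -0.004, 0, 0, 0], [0.03, -0.004, 0, 0, 0], [0.03, -0.004, 0, 0, 0], [0.03, 0, 0, 0, 0]]]' |grep -E "pos|force"; python3 -c "
from h import *
go(5,-9,.025)"
```

```text
tcp_pos: [0.5594, 0.0822, 0.0275]
ft_force: [-0.5, -0.5, -1.1]
gripper_force: 0.0
tcp_pos: [0.5617, 0.0585, 0.0255]
ft_force: [-0.1, 2.1, 1.5]
gripper_force: 1.1
tcp_pos: [0.5643, 0.0415, 0.0252]
ft_force: [-0.1, 0.5, -0.1]
gripper_force: 0.0
t 7.75 tray xy [6.2 2.7] z 0.0252 shift [-0.0117 -0.0012  0.0002] turn -0.5 q [  4.  28. -21.  41.  -0.  85.] F [-0.1  0.5 -0.1] w 0.03
```

Now 2 mm rows, watching the force for contact with the rim.

```bash
python3 nudge.py '[[[0.03, -0.003, 0, 0, 0], [0.03, -0.003, 0, 0, 0], [0.03, -0.002, 0, 0, 0]]]' |grep -E "pos|force"; python3 nudge.py '[[[0.03, -0.002, 0, 0, 0]]]' |grep -E "pos|force"; python3 nudge.py '[[[0.03, -0.001, 0, 0, 0]]]' |grep -E "pos|force"; python3 -c "
from h import *
go(5,-9,.025)
A=[cv2.cvtColor(optics.snapshot(n),cv2.COLOR_RGB2BGR) for n in('side','top')]
cv2.imwrite('pics/c5.png',np.hstack([cv2.resize(A[0][180:260,190:290],(400,320),interpolation=2),cv2.resize(A[1][160:240,190:290],(400,320),interpolation=2)]))"
```

```text
tcp_pos: [0.5654, 0.0343, 0.0251]
ft_force: [-0.6, 0.7, -0.4]
gripper_force: 0.6
tcp_pos: [0.5658, 0.0324, 0.0251]
ft_force: [0.2, 2.1, -0.7]
gripper_force: 0.5
tcp_pos: [0.5659, 0.0313, 0.0251]
ft_force: [0.8, 0.9, -0.1]
gripper_force: 0.4
t 8.17 tray xy [ 6.1 -7.6] z 0.0251 shift [-0.0014 -0.0011  0.0001] turn -0.4 q [  3.  28. -21.  41.  -0.  84.] F [ 0.8  0.9 -0.1] w 0.03
```

View pics/c5.png

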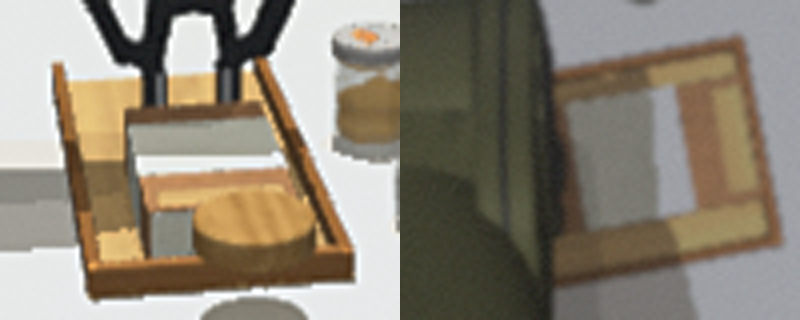

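The carton is nearly at the rim with no contact force yet. I carry on in small steps.

```bash
for i in 1 2 3 4; do :; done; python3 nudge.py '[[[0.03, -0.0015, 0, 0, 0], [0.03, -0.0015, 0, 0, 0]]]' |grep -E "pos|force"; python3 nudge.py '[[[0.03, -0.0015, 0, 0, 0]]]' |grep -E "pos|force"; python3 nudge.py '[[[0.03, -0.0015, 0, 0, 0]]]' |grep -E "pos|force"
```

```text
tcp_pos: [0.566, 0.0301, 0.0253]
ft_force: [-0.7, 7.8, 2.1]
gripper_force: 3.9
tcp_pos: [0.5658, 0.03, 0.0253]
ft_force: [-3.7, 11.0, 3.0]
gripper_force: 5.8
tcp_pos: [0.5656, 0.0299, 0.0253]
ft_force: [-3.5, 14.5, 3.2]
gripper_force: 7.7
```

The TCP has stalled and the force has risen to 14.5 N, so the carton is against the rim. I back off and check.

```bash
python3 nudge.py '[[[0.03, 0.01, 0, 0, 0], [0.03, 0.03, 0, 0, 0], [0.03, 0.035, 0, 0, 0], [0.03, 0.035, 0, 0, 0], [0.03, 0, 0, -0.035, 0]]]' >/dev/null; python3 nudge.py '[[[0.03, 0, 0, -0.035, 0], [0.03, 0.03, 0, -0.03, 0], [0.03, 0.03, 0, 0, 0], [0.03, 0, 0, 0, 0], [0.03, 0, 0, 0, 0]]]' |grep -E "pos|force"; python3 -c "
from h import *
A=[cv2.cvtColor(optics.snapshot(n),cv2.COLOR_RGB2BGR) for n in('side','top')]
cv2.imwrite('pics/c6.png',np.hstack([cv2.resize(A[0][170:290,190:320],(390,360),interpolation=2),cv2.resize(A[1][140:240,190:290],(400,400),interpolation=2)[:360]]))"
```

```text
tcp_pos: [0.5391, 0.194, 0.1254]
ft_force: [-0.2, -0.2, 0.5]
gripper_force: 0.0
```

View pics/c6.png

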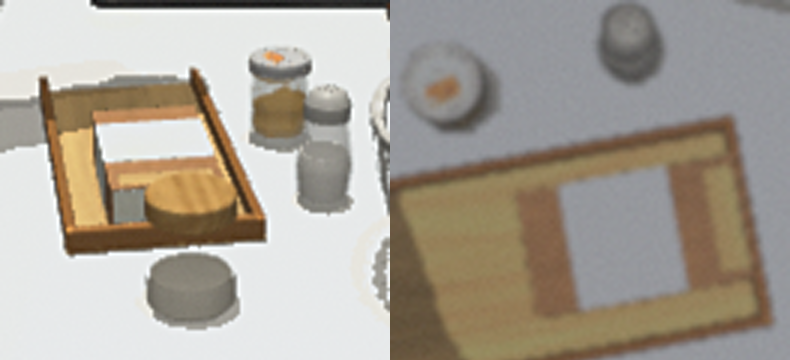

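In the right panel the carton's underside edge runs (518,192) to (535,318), and its top edge (about (733,160) to (750,280)) is at the rim. I'll put numbers on that.

```bash
python3 -c "
from h import *
for u,v in((518,192),(535,318),(733,160),(750,280)): print(tr(ray('top',(190+(u-390)/4-.4,140+v/4-.4),.045)[0]).round(1))
for u,v in((733,120),(770,322)): print('rim outer',tr(ray('top',(190+(u-390)/4-.4,140+v/4-.4),.019)[0]).round(1))"
```

```text
[ 43.2 -21.6]
[-36.4 -17.9]
[  38.2 -158.5]
[ -38.2 -154.6]
rim outer [  66.3 -166. ]
rim outer [ -67.  -164.4]
```

```bash
python3 -c "
from cell import arm, optics
print(arm.hand_in())"
```

```text
the job is handed in; nothing more can be done
None
```

I toppled the carton into the tray and pushed it until the force rose and it stopped against the closed end rim. The last picture shows its top at the rim and all three jars standing. The job is handed in, but the hand-in printed no verdict.

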